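# Dispense one model wheel onto the gluing card

### The arm

A 7-joint arm with a two-finger parallel gripper is mounted at the origin on the work surface. World frame = base frame: x ahead of the robot, y to its left, z up, the work surface at z = 0. Lengths are in m, angles in degrees, forces in N, time in s.
With the tool pointing down it reaches from about 0.35 to 0.775 m from the base axis. Payload 3.1 kg.
Tool frame: the origin (TCP) lies on the centre line of the jaws, within the pads' length; the fingertips stand 17 mm ahead of it and the grasp point (between the pads) lies 2 mm behind it (robot.tip_reach is the distance from the TCP to the fingertips, in m); z points along the fingers, y is the direction in which the jaws open and shut (so a half turn about z gives the same grasp; the last joint's range is limited). The gripper opens to 85 mm and grips with 20 to 120 N. Pads are 22 mm wide; open, the fingers measure 114 mm over their backs; the gripper's body (76 mm by 85 mm) begins 54 mm behind the grasp point. The pads swing forward as they close: fully open they stand 13 mm farther back than shut.
Start: joints at [73.413, 17.813, 0.802, 86.603, -0.252, 75.585, -1.558], TCP at [0.135, -0.533, 0.248] pointing down, gripper open.
Joint ranges: [-154.91, 154.91], [-16.99, 109.72], [-72.82, 74.43], [7.12, 147.25], [-82.49, 262.49], [11.32, 116.49], [-174.64, 174.64]. Speed limits (degrees/s): [159.86, 159.86, 180, 180, 180, 180, 180].

### API

Orientations are given as [roll, pitch, yaw] about the fixed x, y, z axes, in that order (R = Rz(yaw) Ry(pitch) Rx(roll)).
In Python, from station import robot, fingers, vision, workorder, recognise gives the robot as it stands. Calls block until the motion is done:
- robot.move_to(position, orientation): joint-space move of the TCP to a pose.
- robot.line_to(position, orientation=None, velocity=0.15, f_stop=None): straight line of the TCP; orientation=None keeps the orientation; velocity is the mean speed in m/s. With f_stop (N) it stops when the force on the tool has changed by that much, and returns True; else False.
- robot.move_j(angles): joint-space move.
- fingers.gripper_to(opening, force=None): opening from 0.0 (shut) to 1.0 (fully open); force is the grip in N (None keeps the last); returns when the fingers have stopped.
- robot.pause(seconds).
- robot.inverse_kinematics(position, orientation): joint angles nearest the present ones, or None.
- vision.grab_frame(name): name is "side" or "top"; returns the picture (384x512x3 uint8, red, green, blue); there is no depth.
- vision.calibration(name): a dict with "mtx" (3x3 intrinsics, pixels), "extrinsics" (4x4, takes a point from world to camera coordinates). Camera axes: x right, y up, looking along -z (the intrinsics and any distortion apply to the point x, -y, -z); pixel columns grow to the right and rows downward; lengths in m; the calibration is good to about 2 mm. A picture is of the moment at which its call begins. calibration takes no time and is no camera call.
A pose or a line that the arm cannot do raises robot.PlanningError and nothing moves.
- workorder.close_job(): hands the job in, once; it reports no verdict.
Trained networks look in the newest picture that a camera, given by its name, has taken for a name from the list of things; names that differ only in an ending like _2 or _b are one class to them, and where a whole thing is asked for, a point or a joint stands for the part that bears it (a point fixed in the world has none). Each returns a list of dicts, best first, with "p" (0 to 1); they miss things now and then, are a little off and sometimes report something else, mostly with a low value. They report only what shows in the picture. A call takes as long as a camera call. They do not tell look-alikes from the thing itself.
- recognise(label, camera): "rect" ([centre column, centre row, width, height] in pixels, round what is visible of it).
Readings, each from a call of its own:
- robot.current_time_s(): time.
- robot.current_joint_positions(): joint angles.
- robot.current_dq(): joint speeds.
- robot.current_joint_torque(): joint torques, N m.
- robot.current_tool_pos(): TCP position.
- robot.current_eef_rot(): TCP orientation.
- robot.current_contact_force(): force on the tool from outside, world axes, zero at the start.
- robot.current_torque(): the same for the moment, N m.
- robot.current_finger_gap(): opening from 0.0 (shut) to 1.0 (fully open).
Only numpy, scipy, OpenCV 4.12 (cv2) and the standard library are available. Lean on these libraries where they do the work, as an engineer would, in place of code of your own. Each camera call takes 0.05 s, during which the arm holds its last target. There are 200 camera calls.

### The job

Press the feeder's plunger all the way down once and let it come back up, so that it ejects a single wooden wheel, then push that wheel along the bench with the fingertips until it lies wholly on the taped-down white card. Do not pick the wheel up or stand it on edge: it stays flat on the bench throughout. Leave the other two wheels in the feeder, and leave the crate, the twine spool and the glue bottle where they stand.

Things in the scene. Friction and masses are not known exactly. Their poses are not given: they have to be found in the camera images.
- feeder: fixed grey plastic wheel feeder, 134 x 52 mm, 48 mm high, open to the bench below. Origin: on the bench under the axis of the square open-topped magazine with three stacked wheels. x points out of the exit slot, z up. Front face at x = +26 mm, housing back to x = -108 mm. Its pusher slides the lowest wheel out along the bench, 2.6 mm per mm pressed; it stops with its centre at about x = +73 mm or a bit more
- plunger (a joint): plunger travel straight down, m: 0 = up, 0.030 = fully down on its stop. A spring (3 N at the top, 6 N at the bottom, plus about 4 N of drag per 0.1 m/s and up to 5 N of wheel friction) raises it by itself when let go, in about half a second; the next wheel then drops to the bottom of the magazine
- plunger_top (a point): centre of the upper face of the plunger, a flat round aluminium button 30 mm in diameter, 8 mm thick, on a rod above the feeder housing, at x = -62 mm, y = 0 in the feeder frame, 82 mm above the bench when up, 52 mm when fully down. It moves with the plunger
- wheel1_mid (a point): lowest wheel of the stack at the start, the one that the plunger ejects: loose plain wooden disc with a dark axle hole, 40 mm diameter, 14 mm thick, about 20 g, lying flat; the point is its centre, 7 mm above the bench
- wheel2_mid (a point): identical loose wooden wheel in the magazine, plain disc 40 mm diameter, 14 mm thick, about 20 g, lying flat; the point is its centre, second from the bottom at the start
- wheel3_mid (a point): identical loose wooden wheel in the magazine, plain disc 40 mm diameter, 14 mm thick, about 20 g, lying flat; the point is its centre, on top of the stack at the start
- card: gluing card: square of thin white card, 100 x 100 mm, under 1 mm thick, taped down flat at its four corners (fixed; a wheel slides onto it freely, with no edge to catch), to the left or to the right of the feeder's exit. Origin at its centre on the bench, x and y axes along its edges
- crate_mid (a point): bystander: loose miniature slatted wooden crate, 50 x 70 mm, 39 mm high, 80 g, standing on the opposite side of the feeder from the card; the point is its centre, 20 mm above the bench
- spool_mid (a point): bystander: loose upright spool of twine, 60 mm diameter, 90 mm high, nearer the robot than the card or crate, on one side; the point is its centre, 45 mm above the bench
- bottle_mid (a point): bystander: loose upright white glue bottle, 48 mm diameter, 110 mm high, nearer the robot on the side without the spool; the point is its centre line, 55 mm above the bench
- wheel1: the same lowest wheel, but given at another point: origin at the centre of one flat face (its underside), z axis along its axle, 14 mm thick
Things that resemble listed ones, but are neither listed nor needed, are in the scene too. What is shaped like the feeder but yellow is not meant. What is shaped like the part that bears wheel3_mid but blue is not meant.

How it is judged (in metres and radians):
On the way, in this order (a step that is already met when the one before it is completed fails the run):
1. the plunger is pressed down and the lowest wheel is pushed out of the exit (value of joint plunger above 0.024 m and x of wheel1_mid in the frame of feeder above 0.045 m).
2. the plunger has come back up and the next wheel has dropped to the bottom of the magazine (value of joint plunger below 0.003 m and height (world z) of wheel2_mid below 0.0105 m), for 0.1 s.
At the end, for the whole second after the job is handed in: The ejected wheel lies flat and at rest wholly on the card (its centre within 33 mm of the card's centre along each edge), the plunger is up, the other two wheels are still stacked in the magazine, and crate, spool and bottle stand within 15 mm of where they were (x of wheel1_mid in the frame of card between -0.033 and 0.033 m and y of wheel1_mid in the frame of card between -0.033 and 0.033 m and height (world z) of wheel1_mid below 0.0095 m and angle between wheel1_mid's own z axis and vertical below 0.1 rad and linear speed of wheel1 below 0.01 m/s and value of joint plunger below 0.003 m and horizontal distance between each of wheel2_mid, wheel3_mid and feeder below 0.009 m and distance of each of crate_mid, spool_mid, bottle_mid from where it was at the start of the episode below 0.015 m); the robot touches nothing.
It fails at once if the ejected wheel is lifted off the bench or stood on edge (height (world z) of wheel1_mid above 0.016 m or angle between wheel1_mid's own z axis and vertical above 0.6 rad).
It fails at once if a second wheel leaves its place in the magazine (more than one press) (horizontal distance between any of wheel2_mid, wheel3_mid and feeder above 0.012 m or height (world z) of wheel3_mid above 0.046 m).
It fails at once if the crate, spool or bottle is moved by more than 15 mm (distance of any of crate_mid, spool_mid, bottle_mid from where it was at the start of the episode above 0.015 m).
It also fails if it takes over 48 s, if anything falls off the work surface, if the arm or the gripper's body presses on something with over 40 N, if the wrist force passes 120 N, or if a joint passes its speed limit or range.

## Working session

There is one attempt and no reset: what is moved stays moved. The work goes in short steps, each a Python script; the robot and the scene stay as the last script left them, time stands still between calls to the robot, and variables do not carry over. Pictures are saved under pics/ and viewed, about 8 in all and at most 12, crops included, and the job is handed in when it is done.

```bash
mkdir -p pics; cat > h.py <<'E'
import numpy as np, cv2
from station import robot, fingers, vision, workorder, recognise
def cam(n):
    c=vision.calibration(n); return np.array(c["mtx"]),np.array(c["extrinsics"]),c
def ray(n,u,v,z):
    K,E,c=cam(n); d=np.linalg.solve(K,[u,v,1]); d=np.array([d[0],-d[1],-d[2]])
    R=E[:3,:3]; o=-R.T@E[:3,3]; w=R.T@d; return o+w*(z-o[2])/w[2]
def proj(n,P):
    K,E,c=cam(n); p=E[:3,:3]@np.array(P)+E[:3,3]; q=K@[p[0],-p[1],-p[2]]; return q[:2]/q[2]
def save(n,f,crop=None,s=1):
    im=vision.grab_frame(n)
    a=im if crop is None else im[crop[1]:crop[3],crop[0]:crop[2]]
    cv2.imwrite(f,cv2.resize(a,None,fx=s,fy=s,interpolation=cv2.INTER_CUBIC)[:,:,::-1]); return im
E
python3 - <<'E'
from h import *
for n in("top","side"):
    save(n,f"pics/{n}0.png",s=1.5)
    print(n,vision.calibration(n))
    for l in("feeder","plunger_top","card","wheel3_mid","crate_mid","spool_mid","bottle_mid"):
        print(l,[(np.round(r["rect"]).astype(int).tolist(),round(r["p"],2)) for r in recognise(l,n)[:4]])
E
```

```text
top {'mtx': array([[456.62045465,   0.        , 255.19329701],
       [  0.        , 456.62045465, 190.85927572],
       [  0.        ,   0.        ,   1.        ]]), 'extrinsics': array([[-0.02605887, -0.99924072, -0.0289642 ,  0.03894657],
       [ 0.99632341, -0.02832642,  0.08085337, -0.53345824],
       [-0.08161243, -0.02675076,  0.99630508, -0.96941667],
       [ 0.        ,  0.        ,  0.        ,  1.        ]])}
feeder [([310, 272, 30, 70], 0.76), ([254, 205, 30, 66], 0.55), ([167, 164, 36, 27], 0.21), ([407, 248, 42, 32], 0.2)]
plunger_top [([253, 214, 16, 13], 0.71), ([315, 284, 19, 14], 0.61)]
card [([366, 160, 64, 67], 0.93)]
wheel3_mid [([256, 186, 18, 21], 0.81)]
crate_mid []
spool_mid [([407, 246, 41, 31], 0.9)]
bottle_mid [([133, 249, 30, 25], 0.77)]
side {'mtx': array([[403.46629624,   0.        , 261.13549719],
       [  0.        , 403.46629624, 192.5394641 ],
       [  0.        ,   0.        ,   1.        ]]), 'extrinsics': array([[ 0.98833635, -0.15120529, -0.01811705, -0.50014589],
       [ 0.10331178,  0.57832481,  0.80923859, -0.09825499],
       [-0.11188361, -0.80167162,  0.58720071, -0.80992787],
       [ 0.        ,  0.        ,  0.        ,  1.        ]])}
feeder [([194, 240, 74, 49], 0.93), ([262, 193, 67, 41], 0.92)]
plunger_top [([178, 226, 20, 25], 0.8), ([249, 179, 12, 16], 0.67)]
card [([334, 290, 86, 68], 0.86)]
wheel3_mid [([279, 231, 19, 17], 0.72), ([279, 190, 14, 11], 0.59)]
crate_mid [([287, 153, 27, 26], 0.74)]
spool_mid [([225, 318, 48, 65], 0.72)]
bottle_mid [([211, 135, 21, 39], 0.9), ([288, 154, 29, 24], 0.71)]
```

View pics/top0.png

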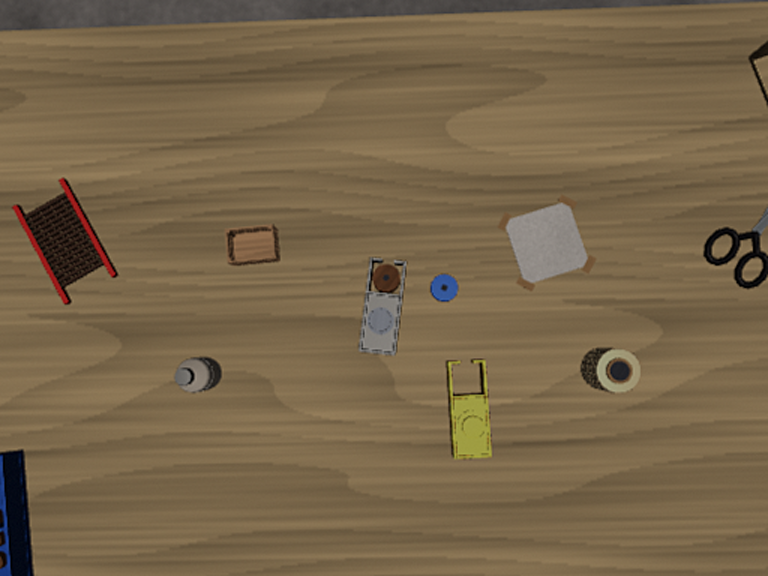

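View pics/side0.png

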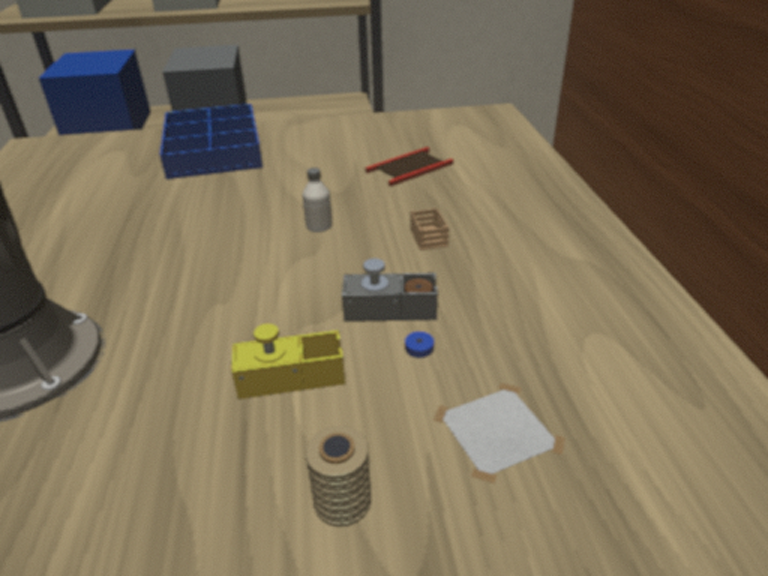

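The top view shows the grey feeder at (254,205), with its exit facing up the picture and its button at (253,214). The yellow look-alike is at (312,272). The card is at (365,160), the blue decoy wheel at (296,192), the spool at (410,247), the bottle at (131,249) and the crate at (169,163). The grey feeder is the one holding wooden wheels, so it fits; I'll confirm it in a crop.

```bash
python3 - <<'E'
from h import *
im=save("top","pics/crop1.png",(225,120,415,260),4)
np.save("top0.npy",im)
print(robot.current_time_s())
# card
hsv=cv2.cvtColor(im,cv2.COLOR_RGB2HSV)
m=((hsv[...,1]<40)&(hsv[...,2]>140)).astype(np.uint8); m[:, :320]=0; m[:120]=0; m[200:]=0;m[:,410:]=0
c=max(cv2.findContours(m,0,2)[0],key=cv2.contourArea)
b=cv2.boxPoints(cv2.minAreaRect(c)); W=np.array([ray("top",*p,0) for p in b]); print(np.round(b,1).tolist(),np.round(W,3).tolist(),W.mean(0))
for n,(u,v),z in[("blue",(296,192),.014),("spool",(413,247),.09),("bottle",(122,251),.11),("crate",(168,161),.039),("plungertop",(253,213.5),.082),("yel",(313,284),.082)]:
    print(n,np.round(ray("top",u,v,z),3))
for n,(u,v),z in[("plungertop",(249,177),.082),("card",(333,288),0),("blue",(280,228),.014),("crate",(286,153),.02),("spool",(224,298),.09),("bottle",(209.5,116),.11)]:
    print("side",n,np.round(ray("side",u,v,z),3))
E
```

```text
0.85
[[335.70001220703125, 147.10000610351562], [378.0, 133.0], [392.1000061035156, 175.3000030517578], [349.79998779296875, 189.39999389648438]] [[0.629, -0.157, 0.0], [0.658, -0.252, 0.0], [0.562, -0.278, 0.0], [0.533, -0.184, 0.0]] [ 0.59542366 -0.21763435  0.        ]
blue [ 0.53  -0.064  0.014]
spool [ 0.408 -0.287  0.09 ]
bottle [0.416 0.288 0.11 ]
crate [0.603 0.21  0.039]
plungertop [0.483 0.028 0.082]
yel [ 0.339 -0.088  0.082]
side plungertop [0.486 0.024 0.082]
side card [ 0.598 -0.223  0.   ]
side blue [ 0.534 -0.068  0.014]
side crate [0.603 0.209 0.02 ]
side spool [ 0.41  -0.288  0.09 ]
side bottle [0.419 0.273 0.11 ]
```

View pics/crop1.png

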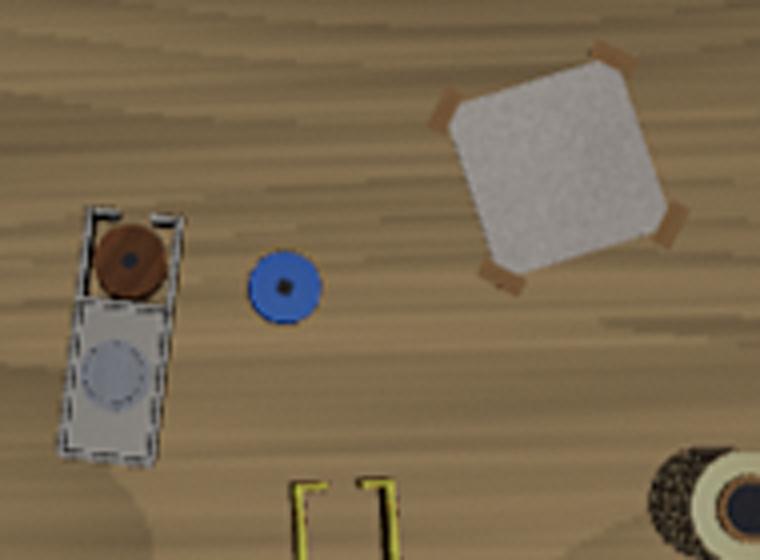

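The crop confirms it: the grey feeder holds wooden wheels (magazine near crop (130,261), button at (113,375)), its exit faces up the picture, and the card is to the right. Next: feeder pose, then the press.

```bash
python3 - <<'E'
from h import *
f=lambda u,v,z:ray("top",225+(u-.0)/4,120+v/4,z)[:2]
FL,FR,BL,BR=[f(*p,.048) for p in((90,208),(184,216),(60,458),(155,466))]
x=(FL+FR-BL-BR)/2; print("len",np.linalg.norm(x),"wid",np.linalg.norm(FL-FR)); x/=np.linalg.norm(x)
mid=(FL+FR+BL+BR)/4; o1=mid+x*.041
btn=f(113,375,.082); o2=btn+x*.062; o3=f(130,261,.042)
print("yaw",np.degrees(np.arctan2(x[1],x[0])),o1,o2,o3,"btn",btn)
o=(o1+o2+o3)/3; w=o+x*.075; print("o",o,"btn",o-.062*x,"wheel",w)
print(robot.current_eef_rot(),robot.tip_reach)
P=o-.062*x
for yaw in(-96,84):
  for p in((*P,.15),(*w,.02),(.596,-.195,.02)):
    q=robot.inverse_kinematics(p,[180,0,yaw]); print(yaw,None if q is None else np.round(q))
E
```

```text
len 0.13287418582211005 wid 0.05004587465165484
yaw -8.225102721472023 [0.544779   0.01777266] [0.54424267 0.01908842] [0.54453914 0.01864133] btn [0.48288043 0.0279583 ]
o [0.54452027 0.01850081] btn [0.48315802 0.02737069] wheel [0.61874879 0.00777111]
[1.79996594e+02 1.73363750e-03 1.42051565e+01] 0.017
-96 [ 42.  27. -61. 104.  26.  65. 146.]
-96 [ 34.  55. -62.  89.  51.  68. 136.]
-96 [  15.   38.    2.   89.   -2.   53. -168.]
84 [ 33.  22. -49. 104.  18.  63. -28.]
84 [ 22.  44. -38.  89.  30.  58. -30.]
84 [ 38.  43. -34.  88.  27.  57.  -9.]
```

```bash
python3 - <<'E'
from h import *
P=[0.4835,0.027]; O=[180,0,84]
fingers.gripper_to(0.0,20)
robot.move_to([*P,.20],O); robot.line_to([*P,.108],velocity=.12)
r=robot.line_to([*P,.067],velocity=.05,f_stop=24)
print(r,robot.current_tool_pos(),robot.current_contact_force())
robot.pause(.2); print(robot.current_tool_pos(),robot.current_contact_force())
save("side","pics/press.png",(200,120,400,270),3)
robot.line_to([*P,.20],velocity=.12)
robot.pause(.4); print(robot.current_contact_force(),robot.current_time_s())
E
```

```text
True [0.48456645 0.02705478 0.06919348] [-1.02398585 -0.87371539  5.06023442]
[0.48457411 0.02700898 0.06914559] [-0.9943373  -0.09807985  5.60933805]
[-0.13075624 -0.21039685  0.4761292 ] 7.5917
```

View pics/press.png

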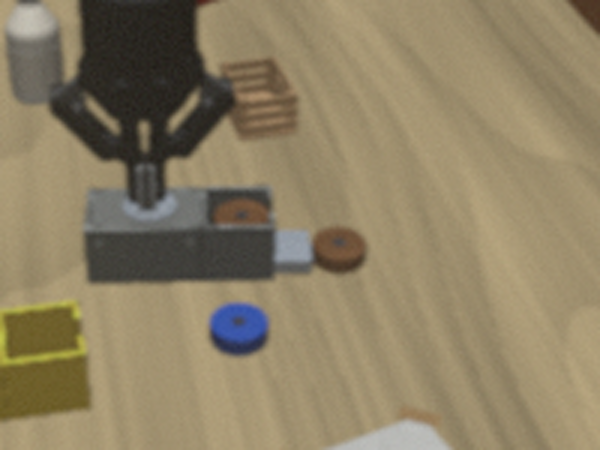

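The plunger is at its stop (tip at 52 mm) and the wheel lies free in front of the pusher, at side pixel (313,201). Now I check the plunger's return and locate the wheel with the arm moved aside.

```bash
python3 - <<'E'
from h import *
robot.move_to([0.50,0.10,.22],[180,0,84])
im=save("side","pics/after.png",(200,120,400,270),3); im2=vision.grab_frame("top")
for n,i in(("side",im),("top",im2)):
  for r in recognise("wheel1_mid",n): print(n,np.round(r["rect"],1),round(r["p"],2),np.round(ray(n,*r["rect"][:2],.009),3))
for n in("side","top"):print("plunger",[(np.round(r["rect"],1),round(r["p"],2)) for r in recognise("plunger_top",n)])
# segmentation of dark-brown wheel near expected place in top
u,v=proj("top",[.625,.007,.014]).astype(int); c=im2[v-25:v+26,u-25:u+26]
cv2.imwrite("pics/t_after.png",cv2.resize(c,None,fx=8,fy=8,interpolation=cv2.INTER_CUBIC)[:,:,::-1]); print(u,v)
E
```

```text
side [312.6 201.3  15.5  13.5] 0.66 [0.622 0.013 0.009]
top [263.2 154.7  14.6  18.6] 0.81 [0.615 0.005 0.009]
plunger [(array([177.9, 224.4,  15.1,  21.4]), 0.49), (array([251. , 179.9,  15.2,  14.2]), 0.48)]
plunger [(array([252.7, 213.8,  15.9,  17.1]), 0.69), (array([316.1, 284.6,  16.1,  15.2]), 0.51)]
262 149
```

View pics/after.png

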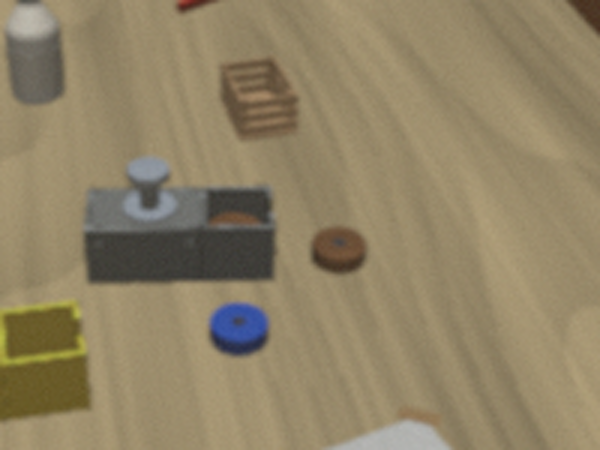

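View pics/t_after.png

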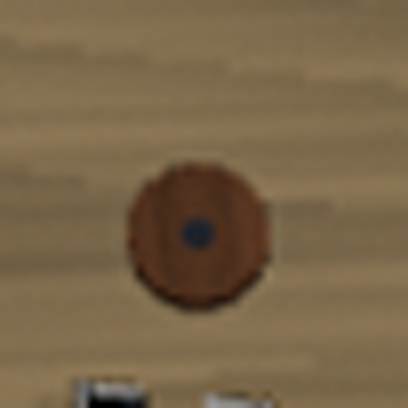

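The plunger is up, the stack has dropped and the wheel lies flat, with its hole at top pixel (261.3,152.6). I'll push it with a two-finger cradle.

```bash
python3 - <<'E'
from h import *
a=ray("top",261.3,152.6,.014)[:2]; b=ray("side",313.3,201,.014)[:2]; print(a,b)
w=.6*a+.4*b; g=np.array([.5965,-.219]); d=(g-w)/np.linalg.norm(g-w)
yaw=np.degrees(np.arctan2(d[1],d[0]))+180; O=[180,0,yaw]; print(yaw)
fingers.gripper_to(0.3); 
s=w-.05*d
robot.move_to([*s,.12],O)
print(robot.line_to([*s,.021],velocity=.1,f_stop=20),robot.current_tool_pos(),robot.current_finger_gap())
m=w+.5*(g-w)-.027*d
print(robot.line_to([*m,.021],velocity=.07,f_stop=20))
np.save("st.npy",np.array([*g,*d,yaw]))
save("side","pics/mid.png",(200,150,400,300),3); print(robot.current_time_s())
E
```

```text
[0.61916713 0.00895594] [0.62218379 0.00735211]
84.00446536552177
False [0.62631057 0.05829534 0.02186355] 0.2997241068342916
False
12.6667
```

View pics/mid.png

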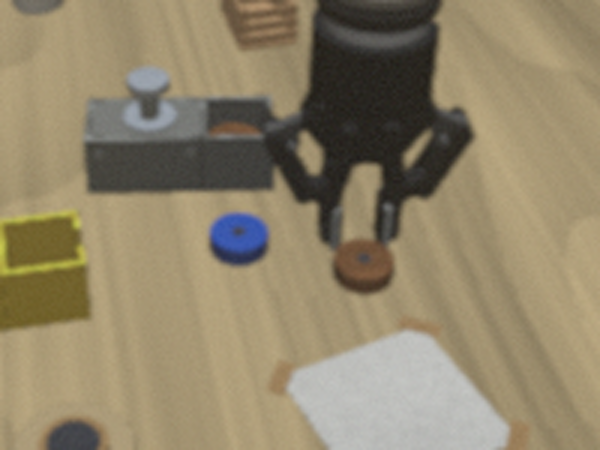

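The wheel at crop (363,260) sits centred between the two fingertips, flat and clear of the blue wheel. Continuing.

```bash
python3 - <<'E'
from h import *
st=np.load("st.npy"); g,d,yaw=st[:2],st[2:4],st[4]
e=g-.027*d
print(robot.line_to([*e,.021],velocity=.07,f_stop=20))
b=g-.07*d
robot.line_to([*b,.021],velocity=.1); robot.line_to([*b,.15],velocity=.15)
robot.move_to([.45,.10,.25],[180,0,yaw])
im=save("top","pics/end_full.png",(90,110,440,300),2.2)
for r in recognise("wheel1_mid","top"): print(np.round(r["rect"],1),round(r["p"],2),np.round(ray("top",*r["rect"][:2],.009),3))
for n,z in(("spool_mid",.09),("bottle_mid",.11),("crate_mid",.039)): print(n,[(np.round(r["rect"],1).tolist(),round(r["p"],2)) for r in recognise(n,"top")])
print(robot.current_time_s(),robot.current_contact_force())
E
```

```text
False
[364.4 162.6  16.1  18.9] 0.75 [ 0.591 -0.217  0.009]
[168.3 163.2  35.2  26.3] 0.41 [0.603 0.216 0.009]
spool_mid [([405.6, 248.2, 41.7, 31.2], 0.92), ([364.9, 163.2, 64.9, 68.8], 0.37)]
bottle_mid [([366.5, 159.4, 19.8, 19.9], 0.18)]
crate_mid [([168.2, 164.6, 35.0, 26.0], 0.92)]
17.475 [ 1.01759964  0.25207148 -0.19913866]
```

View pics/end_full.png

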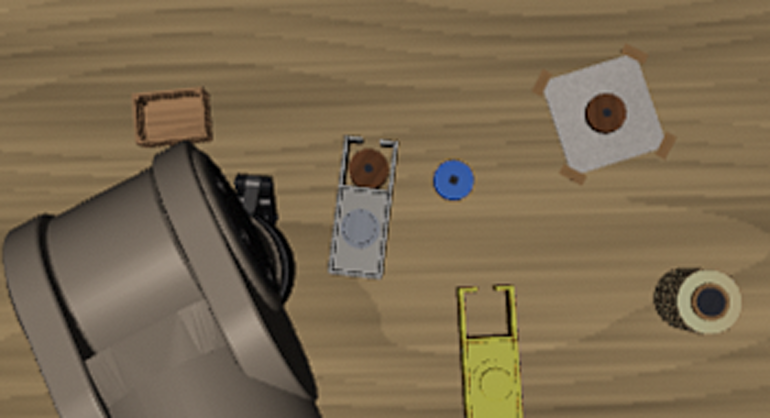

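The wheel lies at the centre of the card (605,112). The crate, spool and feeder are unchanged. The bottle is hidden under the arm, so I check it in the side view.

```bash
python3 - <<'E'
from h import *
robot.move_to([.40,-.06,.30],[180,0,60])
save("side","pics/end_side.png",s=1.5); vision.grab_frame("top")
for n in("side","top"):
  print(n,[(np.round(r["rect"],1).tolist(),round(r["p"],2)) for r in recognise("bottle_mid",n)])
print(robot.current_time_s())
E
```

```text
side [([210.4, 135.2, 19.7, 40.6], 0.78)]
top [([132.5, 249.6, 30.0, 19.9], 0.56)]
18.4083
```

View pics/end_side.png

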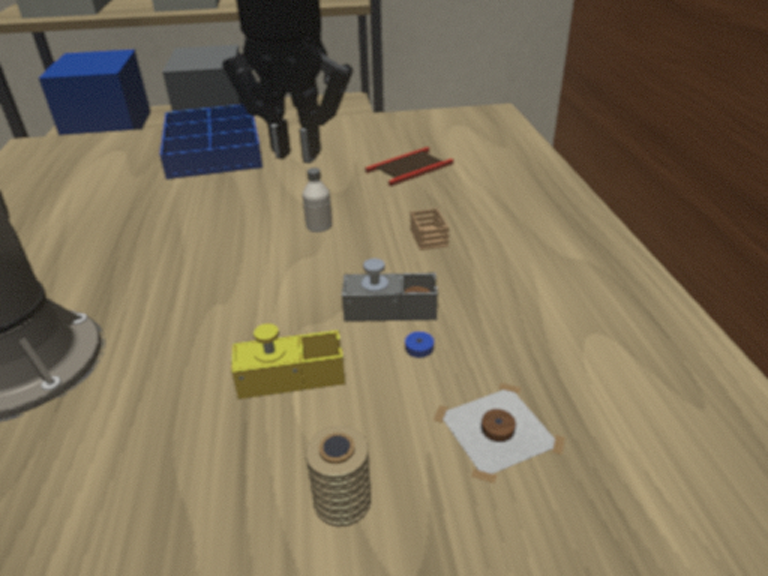

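The wheel is flat on the card at (498,424), the plunger is up, and the bottle (318,200), crate and spool are where they started. Handing in.

```bash
python3 -c "
from h import *
workorder.close_job()"
```

```text
the job is handed in; nothing more can be done
```

The job is done and handed in; the last clock reading before hand-in was 18.4 s of the 48 s allowed. `close_job()` gives no verdict, so the result below rests on my own checks.

- **Press:** I pressed the grey feeder's plunger once to its stop, with the fingertips at 52 mm, and let it come back up. One wheel came out.
- **Push:** I pushed the wheel flat along the bench onto the card with two half-open fingertips.
- **Wheel position:** The last top view puts it about 5 mm from the card's centre, against a tolerance of 33 mm. It lies flat.
- **Everything else:** The plunger is up and the other wheels are still in the magazine; only the top one shows. The crate, spool and bottle appear within a few pixels of where they started, and the arm is clear of everything.
- **Disagreements:** In one top view the arm hid the bottle, and the network gave only a weak false match on the wheel. After I moved the arm aside, both cameras found the bottle in its original place. Before the push, the two cameras differed by about 3 mm on the wheel's position, too little to affect the push.

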